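# Seat the test rig valve and zero its scale collar

### The arm

A 6-joint arm with a two-finger parallel gripper is mounted at the origin on the work surface. World frame = base frame: x ahead of the robot, y to its left, z up, the work surface at z = 0. Lengths are in m, angles in rad, forces in N, time in s.
With the tool pointing down it reaches from about 0.35 to 0.775 m from the base axis. Payload 7.3 kg.
Tool frame: the origin (TCP) lies at the very end of the fingers, on their centre line; the grasp point (between the pads) lies 19 mm behind it; z points along the fingers, y is the direction in which the jaws open and shut (so a half turn about z gives the same grasp; the last joint's range is limited). The gripper opens to 92 mm and grips with 3 to 60 N. Pads are 19 mm wide; open, the fingers measure 130 mm over their backs; the gripper's body (75 mm by 190 mm) begins 47 mm behind the grasp point.
Start: joints at [1.118, 0.342, 1.524, -0, 1.275, -0.146], TCP at [0.159, 0.501, 0.227] pointing down, gripper open.
Joint ranges: [-2.53, 2.53], [-0.77, 2.02], [0.04, 2.7], [-1, 4.14], [0.28, 2.66], [-3.11, 3.11]. Speed limits (rad/s): [2.57, 2.57, 3.14, 3.14, 3.14, 3.14].

### API

Orientations are given as [roll, pitch, yaw] about the fixed x, y, z axes, in that order (R = Rz(yaw) Ry(pitch) Rx(roll)).
In Python, from cell import observe, read_camera, camera_info, hand_in gives the robot as it stands.
- The arm moves only by the tool jog_arm, never from a script. Its argument "rows" is one flat list of numbers, 5 for each row, row after row: the finger opening in mm, from 0 to 91.8, then the shift along the tool's x, y, z in mm, then the turn about the tool's z in degrees. In form: [gripper, tx, ty, tz, roll, gripper, tx, ty, tz, roll, ...]. A call has 1 to 20 rows; each row shifts and turns the commanded pose from where the row before left it, along the tool's axes as they then stand; what a row does not reach is not made up. A row lasts 1/10 s, in which the tool goes at most 50 mm and 8.59 degrees, less where a joint would pass 70% of its speed; a pose out of reach is approached as far as the arm can. A call with a gripper value outside its range is refused whole. The fingers move at their own pace and stop on an object; "grip_force" is the grip in N (left out, the last holds). Time passes only in rows, so rows that do not move let the fingers close. It gives the time, the measured TCP pose, the force and the opening at its end, in the units of the state.
- observe(): the state, without advancing time (a new reading comes with each control period).
- read_camera(name): name is "side" or "top"; returns (picture, depth): 480x640x3 uint8, red, green, blue; 480x640 float32, m along the optical axis (not along the pixel's ray), 0 where there is no reading.
- camera_info(name): a dict with "fx", "fy", "cx", "cy" (pixels), "distortion" ([k1, k2, p1, p2, k3] as OpenCV has them; the pictures are not rectified), "extrinsics" (4x4, takes a point from camera to world coordinates). Camera axes: x right, y up, looking along -z (the intrinsics and any distortion apply to the point x, -y, -z); pixel columns grow to the right and rows downward; lengths in m; the calibration is good to about 2 mm. A picture is of the moment at which its call begins. camera_info takes no time and is no camera call.
- hand_in(): hands the job in, once; it reports no verdict.
The state is a dict: "time": time; "qpos": joint angles; "qvel": joint speeds; "joint_efforts": joint torques, N m; "tool_pos": TCP position; "tool_rot": TCP orientation; "contact_force": force on the tool from outside, world axes, zero at the start; "torque": the same for the moment, N m; "opening": finger opening in m.
Only numpy, scipy, OpenCV 4.12 (cv2) and the standard library are available. Lean on these libraries where they do the work, as an engineer would, in place of code of your own. Each camera call takes 0.05 s, during which the arm holds its last target. There are 200 camera calls.

### The job

The rig's pressure valve has a new soft seat, so its dial needs zeroing. Turn the black ribbed knob clockwise, feeling for the seat, until the valve just bites finger-tight without forcing it; then leave the knob there and turn the metal scale collar under it until its red zero line stands at the white pointer on the knob's rim, within half a division. Let go, and leave the brass outlet and the loose parts on the rig alone.

Things in the scene. Friction and masses are not known exactly. Their poses are not given: they have to be found in the camera images.
- rig: fixed black cast iron test rig, a bed 220 x 500 mm with its flat deck 60 mm above the bench; gauge column at its +y end (216 mm above the bench), manifold head at its -y end (127 mm with its plug). Origin: bottom centre of the bed; its +x is the far side away from the robot, z up. The upright valve stands on the deck 20 mm to the -x side of the centre (y = 0)
- valve (a joint): turn of the black ribbed knob about its upright axis, rad; it grows clockwise seen from above (closing), range -1.3 to 1.1. At 0 the white pointer points along the rig's +x (far side). It starts open, at -1.05 to -0.75. Turning has a steady drag of 0.18 N m; with the hand paused the drag takes up any torque below that, either way, but the seat still adds its own
- valve_seat (a point): fixed point on the valve's axis in the bonnet, 95 mm above the bench. Inside, unseen, is the soft seat (rules: valve_lug on seat_pad, 1 N = 0.02 N m). At a knob angle between -0.4 and 0.4, new each time, the valve meets it; then turning torque rises 1.5 N m per rad above the drag. A rise of 0.06 to 0.17 N m is a proper bite, held by the drag when let go; a rise over 0.26 N m crushes the seat
- valve_grip (a point): point on the knob's axis at the middle height of its ribbed grip (124.5 mm above the bench). The grip is a cylinder of 39 mm diameter with its top 11.5 mm above this point and its underside 11 mm below, where it widens into a plain skirt of 50 mm diameter, 4 mm thick; the collar lies right under the skirt
- valve_pointer (a point): rim end of the white pointer line on the knob's skirt, 25 mm from the axis, on the skirt's top edge; moves with the knob, x axis points outwards from the axis through the pointer
- collar (a joint): turn of the aluminium scale collar about the same axis, rad, growing clockwise seen from above; at 0 its red zero line points along the rig's +x, so the zero stands at the pointer when collar equals valve. Starts at 0.8 to 1.1, held only by a steady drag of 0.12 N m; turns freely of the knob
- collar_rim (a point): point on the axis at mid-height of the collar's knurled rim (100 mm above the bench). The rim is a cylinder of 62 mm diameter, 10 mm high, bevelled above; below it is open space round a 28 mm neck, 35 mm down to the deck (a 48 mm boss fills the lowest 8 mm). Fingers can pass down beside the knob, whose top is 36 mm above this point, and pinch the rim across its diameter
- collar_zero (a point): outer end of the collar's red zero line, 31 mm from the axis on the top edge of the rim; x axis points outwards from the axis through the line. Black divisions are 10 degrees (0.175 rad) apart
- outlet: fixed brass regulator outlet with a hose tail, 34 mm diameter, 46 mm high, on the deck; origin at its underside. Not to be touched
- filter_cup: loose white plastic filter cup, open top, 48 mm diameter, 50 mm high, standing on the deck; origin at its underside
- meter_bracket: loose zinc angle bracket, 50 x 45 mm foot, 50 mm high, on the deck; origin at its underside
- orifice_body: loose bronze orifice body, a spool of 38 mm diameter, 34 mm high, on the deck; origin at its underside

How it is judged:
On the way, in this order (a step that is already met when the one before it is completed fails the run):
1. the valve is closed onto its seat and bites (seat torque over 0.05 N m) (contact force between valve_lug and seat_pad above 2.5 N), for 0.3 s.
2. the collar's zero line stands at the pointer, within half a division (angle between the x axis of collar_zero and the x axis of valve_pointer, either way round below 0.087 rad), for 0.3 s.
At the end, for the whole second after the job is handed in: the valve still bites on its seat (seat torque over 0.05 N m) and the collar's red zero line stands within half a division (0.087 rad) of the knob's white pointer (contact force between valve_lug and seat_pad above 2.5 N and angle between the x axis of collar_zero and the x axis of valve_pointer, either way round below 0.087 rad); the robot touches nothing.
It fails at once if the soft seat is crushed (seat torque over 0.26 N m) (contact force between valve_lug and seat_pad above 13 N).
It fails at once if the brass outlet is struck (contact force between outlet and anything else above 3 N).
It fails at once if the filter cup is moved more than 10 mm (distance of filter_cup from where it was at the start of the episode above 0.01 m).
It fails at once if the meter bracket is moved more than 10 mm (distance of meter_bracket from where it was at the start of the episode above 0.01 m).
It fails at once if the orifice body is moved more than 10 mm (distance of orifice_body from where it was at the start of the episode above 0.01 m).
It also fails if it takes over 56 s, if anything falls off the work surface, if the arm or the gripper's body presses on something with over 40 N, if the wrist force passes 120 N, or if a joint passes its speed limit or range.

## Working session

There is one attempt and no reset: what is moved stays moved. The work goes in short steps, Python scripts to look and compute and a tool call to move; the robot and the scene stay as the last step left them, time stands still between calls to the robot, and variables do not carry over. Pictures are saved under pics/ and viewed, about 8 in all and at most 12, crops included, and the job is handed in when it is done.

Besides the shell and the picture viewer there is one more tool, called as name(argument=value, ...) on one line, values as JSON. jog_arm: Moves the arm, as the interface text tells. Its arguments: {"type":"object","properties":{"rows":{"type":"array","items":{"type":"number"}},"grip_force":{"type":"number"}},"required":["rows"]}

```bash
ls; mkdir -p pics; python3 - <<'E'
from cell import *
import cv2,numpy as np
np.set_printoptions(precision=4,suppress=True)
s=observe();print({k:s[k] for k in('time','tool_pos','tool_rot','contact_force','torque','opening')})
for n in('side','top'):
    p,d=read_camera(n);cv2.imwrite(f'pics/{n}0.png',p[...,::-1]);np.save(f'pics/{n}0.npy',d)
    i=camera_info(n);print(n,i)
E
```

```text
pics
{'time': 0.0, 'tool_pos': array([0.1584, 0.5001, 0.2261]), 'tool_rot': array([-3.1401, -0.0002,  2.8348]), 'contact_force': array([-0.2429,  0.3531, -0.0951]), 'torque': array([-0.0395,  0.0472,  0.0671]), 'opening': 0.09170081919350526}
side {'fx': 567.6135948566134, 'fy': 567.6135948566134, 'cx': 304.98305611766494, 'cy': 238.17813645472347, 'distortion': array([-0.1735,  0.    ,  0.    ,  0.    ,  0.    ]), 'extrinsics': array([[ 0.894 ,  0.2731, -0.3552,  0.2964],
       [-0.4475,  0.5835, -0.6777, -0.5053],
       [ 0.0222,  0.7649,  0.6438,  0.6039],
       [ 0.    ,  0.    ,  0.    ,  1.    ]])}
top {'fx': 576.5953999490938, 'fy': 576.5953999490938, 'cx': 321.436676976227, 'cy': 238.15342648601333, 'distortion': array([-0.0348,  0.    ,  0.    ,  0.    ,  0.    ]), 'extrinsics': array([[ 0.0116,  0.9813, -0.1919,  0.4588],
       [-0.9999,  0.0098, -0.0104,  0.0178],
       [-0.0083,  0.192 ,  0.9814,  0.8037],
       [ 0.    ,  0.    ,  0.    ,  1.    ]])}
```

View pics/top0.png

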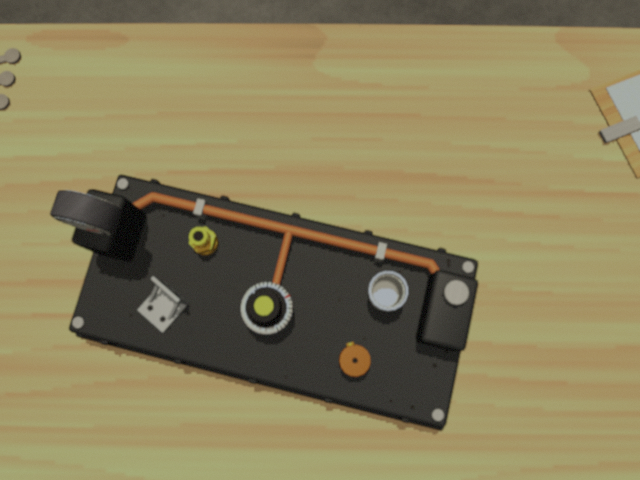

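View pics/side0.png

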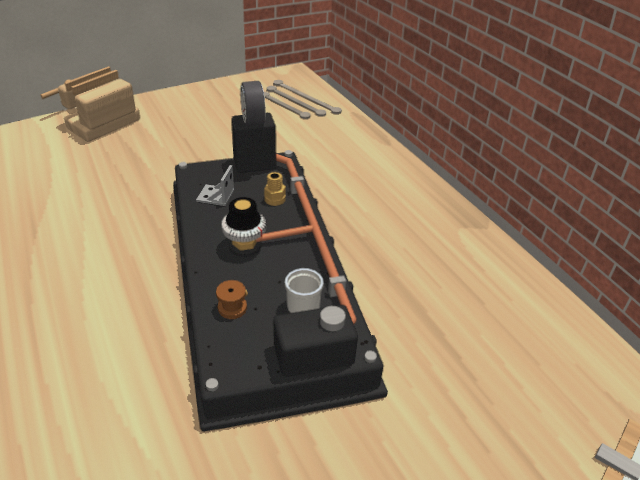

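The top view shows the rig turned about -13°: valve at (265,306), outlet (202,240), cup (388,291), bracket (162,305), orifice body (355,361). Next I measure the axis, yaw and obstacle positions, and crop in on the dial.

```bash
cat > h.py <<'E'
from cell import *
import cv2,numpy as np
np.set_printoptions(precision=4,suppress=True)
def ray(n,uv,z):
    i=camera_info(n);K=np.array([[i['fx'],0,i['cx']],[0,i['fy'],i['cy']],[0,0,1]])
    q=cv2.undistortPoints(np.float64(uv).reshape(-1,1,2),K,np.float64(i['distortion']))[:,0]
    E=np.array(i['extrinsics']);d=np.c_[q[:,0],-q[:,1],-np.ones(len(q))]@E[:3,:3].T
    o=E[:3,3];return o+d*((z-o[2])/d[:,2])[:,None]
def proj(n,P):
    i=camera_info(n);K=np.array([[i['fx'],0,i['cx']],[0,i['fy'],i['cy']],[0,0,1]])
    E=np.array(i['extrinsics']);c=(np.float64(P).reshape(-1,3)-E[:3,3])@E[:3,:3]
    return cv2.projectPoints(c*[1,-1,-1],np.zeros(3),np.zeros(3),K,np.float64(i['distortion']))[0][:,0]
def crop(n,p,uv,r,f,name):
    u,v=map(int,uv);c=p[max(0,v-r):v+r,max(0,u-r):u+r,::-1]
    cv2.imwrite(name,cv2.resize(c,None,fx=f,fy=f,interpolation=cv2.INTER_CUBIC))
E
python3 - <<'E'
from h import *
b=ray('top',[[123,184],[468,267],[438,415],[78,322]],.063);print('bolts',b[:,:2])
for a,c in((0,1),(3,2)):
    e=b[a]-b[c];print('yaw',np.arctan2(-e[0],e[1]),np.linalg.norm(e))
c=b.mean(0);print('centre',c)
for n in('top','side'):
    p=cv2.imread(f'pics/{n}0.png');h=cv2.cvtColor(p,cv2.COLOR_BGR2HSV)
    m=cv2.inRange(h,(15,110,90),(40,255,255))
    w=(240,280,290,330) if n=='top' else (228,195,256,212)
    k=np.zeros_like(m);k[w[1]:w[3],w[0]:w[2]]=m[w[1]:w[3],w[0]:w[2]]
    ys,xs=np.nonzero(k);print(n,len(xs),xs.mean(),ys.mean(),ray(n,[[xs.mean(),ys.mean()]],.136))
    crop(n,p[...,::-1],(xs.mean(),ys.mean()),40,8,f'pics/{n}0c.png')
print('outlet,cup,bracket,orifice',[ray('top',[q],z)[0,:2] for q,z in(((201,237),.106),((388,290),.11),((162,305),.062),((355,361),.094))])
E
python3 -c "
import cv2,numpy as np
a=[cv2.imread(f'pics/{n}0c.png') for n in('top','side')]
cv2.imwrite('pics/both.png',cv2.resize(np.hstack(a),(800,400)))"
```

```text
bolts [[ 0.6751  0.2932]
 [ 0.5674 -0.1648]
 [ 0.3819 -0.1212]
 [ 0.4906  0.3375]]
yaw -0.23098993028842488 0.47041582595352144
yaw -0.23273016867452687 0.4714230165491745
centre [0.5288 0.0862 0.063 ]
top 332 263.3975903614458 305.2379518072289 [[0.5097 0.0911 0.136 ]]
side 136 242.125 204.27941176470588 [[0.5085 0.0888 0.136 ]]
outlet,cup,bracket,orifice [array([0.5952, 0.1743]), array([ 0.5316, -0.0557]), array([0.514 , 0.2301]), array([ 0.4471, -0.0168])]
```

View pics/both.png

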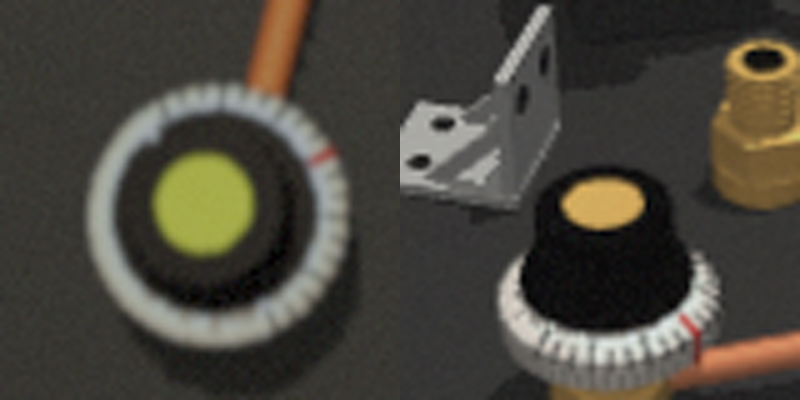

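jog_arm(rows=[91.8, 0, 0, -30, 0, 91.8, -38.2, -23.7, 0, 0, 91.8, -38.2, -23.7, 0, 0, 91.8, -38.2, -23.7, 0, 0, 91.8, -38.2, -23.7, 0, 0, 91.8, -38.2, -23.7, 0, 0, 91.8, -38.2, -23.7, 0, 0, 91.8, -38.2, -23.7, 0, 0, 91.8, -38.2, -23.7, 0, 0, 91.8, -38.2, -23.7, 0, 0, 91.8, -38.2, -23.7, 0, 0, 91.8, -38.2, -23.7, 0, 0, 91.8, -38.2, -23.7, 0, 0, 91.8, 0, 0, 0, 7.4, 91.8, 0, 0, 0, 7.4, 91.8, 0, 0, 0, 7.4, 91.8, 0, 0, 0, 0], grip_force=30)

```text
time: 1.8
tool_pos: [0.5095, 0.0908, 0.2563]
tool_rot: [-3.141, -0.001, 2.446]
contact_force: [-0.1, 0.0, 0.2]
opening: 0.0919
```

```bash
cat >> h.py <<'E'
A=np.array([.5093,.0905]);YAW=-.232
def ang(P,a=A):
    d=np.asarray(P)[:2]-a;return (YAW-np.arctan2(d[1],d[0])+np.pi)%(2*np.pi)-np.pi
def st(axis=A):
    s=observe();t=np.asarray(s['tool_pos']);ps=s['tool_rot'][2]
    e=np.r_[axis,0][:2]-t[:2]
    print('t',s['time'],'pos',t,'rot',s['tool_rot'],'F',s['contact_force'],'T',s['torque'],'open',s['opening'],'q6',s['qpos'][5])
    print('to axis tx,ty mm',1e3*np.array([np.cos(ps)*e[0]+np.sin(ps)*e[1],np.sin(ps)*e[0]-np.cos(ps)*e[1]]))
E
python3 - <<'E'
from h import *
print('pointer',ang(ray('top',[[253.6,291.6]],.1135)[0]),'zero',ang(ray('top',[[287.4,296.4]],.105)[0]),
 np.linalg.norm(ray('top',[[253.6,291.6]],.1135)[0,:2]-A),np.linalg.norm(ray('top',[[287.4,296.4]],.105)[0,:2]-A))
st()
E
```

```text
pointer -0.9293480138624797 zero 0.8328882174476337 0.02383656778171065 0.02839254271267811
t 1.8 pos [0.5095 0.0908 0.2563] rot [-3.141  -0.0008  2.4459] F [-0.0616  0.0351  0.2234] T [-0.059  -0.0071  0.0521] open 0.09185191780772121 q6 -0.8470129256171428
to axis tx,ty mm [-0.0453 -0.3252]
```

jog_arm(rows=[70, 0, 0, 35, 0, 70, 0, 0, 35, 0, 70, 0, 0, 35, 0, 70, 0, 0, 25, 0, 60, 0, 0, 9, 0, 50, 0, 0, 0, 0, 45, 0, 0, 0, 0, 45, 0, 0, 0, 0], grip_force=25)

```text
time: 2.6
tool_pos: [0.5107, 0.091, 0.1192]
tool_rot: [3.14, 0.002, 2.448]
contact_force: [-0.3, 0.2, 1.1]
opening: 0.046
```

```bash
python3 - <<'E'
from h import *
st()
E
```

```text
t 2.6 pos [0.5107 0.091  0.1192] rot [3.1396 0.0022 2.4481] F [-0.2674  0.211   1.0888] T [-0.0371  0.0209 -0.0238] open 0.045981767709521906 q6 -0.8488060114634199
to axis tx,ty mm [ 0.7033 -1.2743]
```

jog_arm(rows=[30, 0, 0, 0, 0, 30, 0, 0, 0, 0, 30, 0, 0, 0, 0, 30, 0, 0, 0, 0])

```text
time: 3.0
tool_pos: [0.5097, 0.0903, 0.1188]
tool_rot: [-3.141, 0.001, 2.448]
contact_force: [-2.8, -3.7, 5.5]
opening: 0.0384
```

```bash
python3 - <<'E'
from h import *
st()
E
```

```text
t 3.0 pos [0.5097 0.0903 0.1188] rot [-3.1414  0.0014  2.4478] F [-2.7781 -3.7066  5.5218] T [-0.6684  0.5265  0.0477] open 0.03838023072086179 q6 -0.848452377194429
to axis tx,ty mm [ 0.4521 -0.1195]
```

```bash
cat > r.py <<'E'
from h import *
r=[]
for k in range(4):
    if k: read_camera('top')
    s=observe();r.append([s['torque'][2],s['joint_efforts'][5]])
r=np.array(r)
print('t',round(s['time'],2),'yaw',np.round(s['tool_rot'][2],4),'q6',round(s['qpos'][5],4),'F',s['contact_force'],'Tz',r[:,0],'J6',r[:,1])
E
python3 r.py
```

```text
t 3.15 yaw 2.4478 q6 -0.8484 F [-2.6009 -3.2335  6.3148] Tz [0.0477 0.0819 0.0602 0.0113] J6 [0.0728 0.0727 0.0726 0.0727]
```

jog_arm(rows=[30, 0, -0.8, 0, 0, 30, 0, 0, 0, 1.5, 30, 0, 0, 0, 1.5, 30, 0, 0, 0, 1.5, 30, 0, 0, 0, 1.5])

```text
time: 3.65
tool_pos: [0.5097, 0.0902, 0.1188]
tool_rot: [3.14, 0.002, 2.342]
contact_force: [-0.5, -1.6, 7.2]
opening: 0.0383
```

```bash
python3 r.py
```

```text
t 3.8 yaw 2.3423 q6 -0.7441 F [-1.6636 -2.3281  7.2302] Tz [0.1564 0.1217 0.0711 0.0258] J6 [-0.1638  0.073   0.2777  0.0882]
```

jog_arm(rows=[30, 0, 0, 0, 1.5, 30, 0, 0, 0, 1.5, 30, 0, 0, 0, 1.5])

```text
time: 4.1
tool_pos: [0.5097, 0.0903, 0.1188]
tool_rot: [3.14, 0.001, 2.263]
contact_force: [-1.0, -1.9, 6.6]
opening: 0.0383
```

```bash
python3 r.py
```

```text
t 4.25 yaw 2.2637 q6 -0.6656 F [-1.7706 -0.8857  6.6299] Tz [0.1743 0.0781 0.0557 0.0908] J6 [-0.1644  0.0726  0.2774  0.088 ]
```

jog_arm(rows=[30, 0, 0, 0, 1.5, 30, 0, 0, 0, 1.5, 30, 0, 0, 0, 1.5])

```text
time: 4.55
tool_pos: [0.5097, 0.0902, 0.1188]
tool_rot: [3.14, 0.001, 2.185]
contact_force: [-1.4, -1.2, 7.6]
opening: 0.0386
```

```bash
python3 r.py
```

```text
t 4.7 yaw 2.1852 q6 -0.5871 F [-1.5587 -0.7965  6.4215] Tz [0.209  0.1291 0.0232 0.0526] J6 [-0.1645  0.0725  0.2774  0.088 ]
```

jog_arm(rows=[30, 0, 0, 0, 1.5, 30, 0, 0, 0, 1.5, 30, 0, 0, 0, 1.5, 30, 0, 0, 0, 1.5])

```text
time: 5.1
tool_pos: [0.5096, 0.0902, 0.1188]
tool_rot: [3.14, 0.001, 2.08]
contact_force: [-1.5, -1.8, 6.9]
opening: 0.0382
```

```bash
python3 r.py
```

```text
t 5.25 yaw 2.0805 q6 -0.4823 F [-1.9094 -1.2218  6.4908] Tz [0.1994 0.114  0.086  0.0149] J6 [-0.1638  0.0727  0.2775  0.088 ]
```

jog_arm(rows=[30, 0, 0, 0, 1.5, 30, 0, 0, 0, 1.5, 30, 0, 0, 0, 1.5, 30, 0, 0, 0, 1.5])

```text
time: 5.65
tool_pos: [0.5096, 0.0902, 0.1188]
tool_rot: [3.14, 0.001, 1.975]
contact_force: [-2.0, -1.1, 7.0]
opening: 0.0387
```

```bash
python3 r.py
```

```text
t 5.8 yaw 1.9758 q6 -0.3776 F [-1.695  -2.2177  6.2114] Tz [0.1749 0.0568 0.0603 0.02  ] J6 [-0.1637  0.0728  0.2776  0.088 ]
```

jog_arm(rows=[30, 0, 0, 0, 1.5, 30, 0, 0, 0, 1.5, 30, 0, 0, 0, 1.5, 30, 0, 0, 0, 1.5])

```text
time: 6.2
tool_pos: [0.5096, 0.0902, 0.1188]
tool_rot: [3.14, 0.001, 1.87]
contact_force: [-1.7, -1.9, 6.2]
opening: 0.0385
```

```bash
python3 r.py
```

```text
t 6.35 yaw 1.871 q6 -0.2729 F [-2.8459 -1.7664  7.3233] Tz [ 0.1717  0.1878  0.0652 -0.0102] J6 [-0.1638  0.0728  0.2776  0.088 ]
```

jog_arm(rows=[30, 0, 0, 0, 1.5, 30, 0, 0, 0, 1.5, 30, 0, 0, 0, 1.5, 30, 0, 0, 0, 1.5])

```text
time: 6.75
tool_pos: [0.5095, 0.0902, 0.1188]
tool_rot: [3.14, 0.001, 1.766]
contact_force: [-0.8, -1.5, 7.3]
opening: 0.0384
```

```bash
python3 r.py
```

```text
t 6.9 yaw 1.7663 q6 -0.1682 F [-2.138  -1.8806  8.2346] Tz [ 0.1087  0.0842  0.0504 -0.003 ] J6 [-0.1638  0.0728  0.2775  0.088 ]
```

jog_arm(rows=[30, 0, 0, 0, 1.5, 30, 0, 0, 0, 1.5, 30, 0, 0, 0, 1.5, 30, 0, 0, 0, 1.5])

```text
time: 7.3
tool_pos: [0.5096, 0.0902, 0.1188]
tool_rot: [3.14, 0.0, 1.661]
contact_force: [-2.2, -0.4, 7.1]
opening: 0.0386
```

```bash
python3 r.py
```

```text
t 7.45 yaw 1.6616 q6 -0.0634 F [-2.2862 -1.9974  7.5593] Tz [0.1767 0.1583 0.0224 0.0627] J6 [-0.1638  0.0728  0.2775  0.088 ]
```

jog_arm(rows=[30, 0, 0, 0, 1.5, 30, 0, 0, 0, 1.5, 30, 0, 0, 0, 1.5, 30, 0, 0, 0, 1.5])

```text
time: 7.85
tool_pos: [0.5095, 0.0902, 0.1188]
tool_rot: [3.14, 0.0, 1.556]
contact_force: [-1.8, -1.8, 7.8]
opening: 0.0384
```

```bash
python3 r.py
```

```text
t 8.0 yaw 1.5568 q6 0.0413 F [-2.4198 -1.3643  7.6818] Tz [0.1604 0.0936 0.0522 0.0304] J6 [-0.1639  0.0727  0.2775  0.0879]
```

jog_arm(rows=[30, 0, 0, 0, 1.5, 30, 0, 0, 0, 1.5, 30, 0, 0, 0, 1.5, 30, 0, 0, 0, 1.5])

```text
time: 8.4
tool_pos: [0.5095, 0.0902, 0.1188]
tool_rot: [3.14, 0.0, 1.452]
contact_force: [-1.7, -1.5, 7.6]
opening: 0.0387
```

```bash
python3 r.py
```

```text
t 8.55 yaw 1.4522 q6 0.146 F [-2.8424 -1.4502  8.0819] Tz [0.2212 0.1373 0.058  0.0253] J6 [-0.1639  0.0727  0.2775  0.0879]
```

jog_arm(rows=[30, 0, 0, 0, 1.5, 30, 0, 0, 0, 1.5])

```text
time: 8.75
tool_pos: [0.5095, 0.0902, 0.1188]
tool_rot: [3.14, -0.0, 1.399]
contact_force: [-1.5, -1.2, 7.8]
opening: 0.0388
```

```bash
python3 r.py
```

```text
t 8.9 yaw 1.3998 q6 0.1983 F [-2.1678 -2.4943  7.6165] Tz [0.1698 0.1117 0.064  0.0253] J6 [-0.1806  0.0695  0.2772  0.0881]
```

jog_arm(rows=[30, 0, 0, 0, 1.5, 30, 0, 0, 0, 1.5, 30, 0, 0, 0, 1.5])

```text
time: 9.2
tool_pos: [0.5095, 0.0902, 0.1188]
tool_rot: [3.14, -0.0, 1.321]
contact_force: [-2.2, -1.4, 7.9]
opening: 0.0382
```

```bash
python3 r.py
```

```text
t 9.35 yaw 1.3213 q6 0.2768 F [-2.6355 -1.365   8.0322] Tz [0.2031 0.0984 0.0244 0.0159] J6 [-0.1645  0.0725  0.2773  0.0878]
```

```bash
python3 - <<'E'
from h import *
o=[]
for n in('top','side'):
    p,_=read_camera(n);uv=proj(n,[[*A,.115]])[0];crop(n,p,uv,45,9,f'pics/{n}1.png');o.append(cv2.resize(cv2.imread(f'pics/{n}1.png'),(400,400)))
cv2.imwrite('pics/b1.png',np.hstack(o))
E
```

```text
(no output)
```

View pics/b1.png

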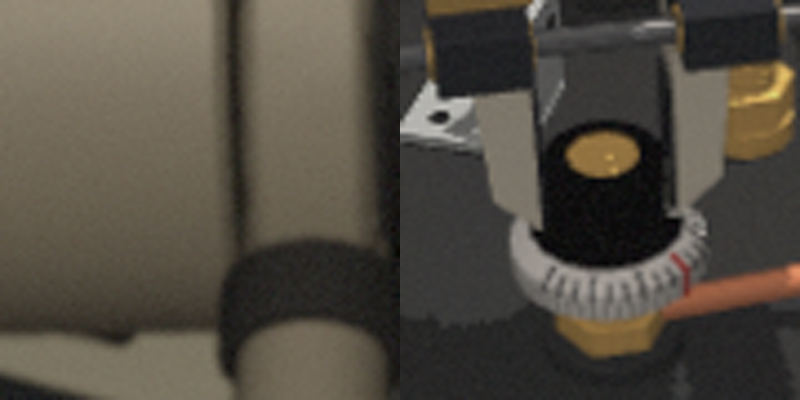

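The side crop shows the fingers well down on the grip, with the pointer hidden by the right finger near (673,213), as expected at about +0.2. I carry on.

jog_arm(rows=[30, 0, 0, 0, 1.5, 30, 0, 0, 0, 1.5, 30, 0, 0, 0, 1.5])

```text
time: 9.75
tool_pos: [0.5095, 0.0902, 0.1188]
tool_rot: [3.14, -0.0, 1.242]
contact_force: [-2.7, -0.8, 6.9]
opening: 0.0383
```

```bash
python3 r.py
```

```text
t 9.9 yaw 1.2427 q6 0.3554 F [-1.828  -1.2355  7.5054] Tz [0.2198 0.1367 0.0301 0.0798] J6 [-0.1647  0.0725  0.2773  0.0877]
```

jog_arm(rows=[30, 0, 0, 0, 1.5, 30, 0, 0, 0, 1.5])

```text
time: 10.1
tool_pos: [0.5094, 0.0902, 0.1188]
tool_rot: [3.14, -0.0, 1.19]
contact_force: [-2.6, -1.4, 7.7]
opening: 0.0385
```

```bash
python3 r.py
```

```text
t 10.25 yaw 1.1904 q6 0.4078 F [-2.6136 -1.7916  7.101 ] Tz [ 0.1732  0.0735  0.025  -0.0285] J6 [-0.1807  0.0695  0.2771  0.088 ]
```

jog_arm(rows=[30, 0, 0, 0, 1.5, 30, 0, 0, 0, 1.5, 30, 0, 0, 0, 1.5])

```text
time: 10.55
tool_pos: [0.5094, 0.0902, 0.1188]
tool_rot: [3.14, -0.0, 1.111]
contact_force: [-2.2, -1.1, 7.3]
opening: 0.0386
```

```bash
python3 r.py
```

```text
t 10.7 yaw 1.1119 q6 0.4863 F [-2.3819 -1.1661  8.4834] Tz [0.2181 0.083  0.0919 0.0863] J6 [-0.1254  0.1036  0.305   0.1159]
```

The motor effort on J6 has moved for the first time (settled 0.088 → 0.116, moving +0.039), so the seat has been met with a rise of about 0.03–0.04. Another 3° should give about 0.11.

jog_arm(rows=[30, 0, 0, 0, 1.5, 30, 0, 0, 0, 1.5])

```text
time: 10.9
tool_pos: [0.5094, 0.0902, 0.1188]
tool_rot: [3.14, -0.0, 1.059]
contact_force: [-2.5, -1.7, 7.7]
opening: 0.0383
```

```bash
python3 r.py
```

```text
t 11.05 yaw 1.0596 q6 0.5386 F [-2.5318 -0.8955  7.9813] Tz [0.3137 0.2158 0.1789 0.0594] J6 [-0.0828  0.1588  0.3629  0.1742]
```

jog_arm(rows=[60, 0, 0, 0, 0, 75, 0, 0, 0, 0, 75, 0, 0, 0, 0, 75, 0, 0, -40, 0, 75, 0, 0, -50, 0, 75, 0, 0, -50, 0, 75, 39, -22, 0, 0, 75, 39, -22, 0, 0, 75, 39, -22, 0, 0, 75, 39, -22, 0, 0, 75, 0, 0, 0, 0])

```text
time: 12.15
tool_pos: [0.5077, 0.2744, 0.2571]
tool_rot: [-3.14, -0.001, 1.065]
contact_force: [0.4, -0.9, -0.2]
opening: 0.0748
```

```bash
python3 - <<'E'
from h import *
o=[]
for n in('top','side'):
    p,_=read_camera(n);cv2.imwrite(f'pics/{n}2.png',p[...,::-1]);uv=proj(n,[[*A,.115]])[0];print(n,uv);crop(n,p,uv,40,10,f'pics/{n}2c.png');o.append(cv2.resize(cv2.imread(f'pics/{n}2c.png'),(400,400),interpolation=cv2.INTER_CUBIC))
cv2.imwrite('pics/b2.png',np.hstack(o));st()
E
```

```text
top [265.7561 306.9346]
side [242.8782 215.484 ]
t 12.25 pos [0.5082 0.2703 0.2571] rot [-3.1411  0.0009  1.0621] F [-0.4839 -1.8503  1.2771] T [-0.1047  0.0482 -0.0017] open 0.07511934906480659 q6 0.8645578248703156
to axis tx,ty mm [-156.4721   88.5148]
```

View pics/b2.png

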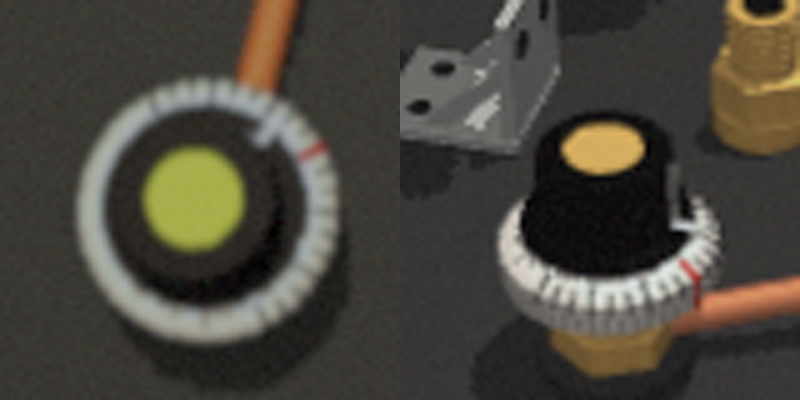

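```bash
cat >> h.py <<'E'
def dial(f,n='top'):
    p=cv2.imread(f);h=cv2.cvtColor(p,cv2.COLOR_BGR2HSV).astype(int)
    u,v=np.meshgrid(np.arange(640),np.arange(480));uv=np.c_[u.ravel(),v.ravel()]
    out={}
    for nm,z,lo,hi,m in(('red',.105,.024,.033,((h[...,0]<8)|(h[...,0]>172))&(h[...,1]>110)&(h[...,2]>70)),
                        ('ptr',.1135,.0195,.0245,(h[...,2]>95)&(h[...,1]<90))):
        P=ray(n,uv,z);r=np.hypot(*(P[:,:2]-A).T);k=(r>lo)&(r<hi)&m.ravel()
        a=np.array([ang(q) for q in P[k]]);out[nm]=(k.sum(),np.median(a) if k.any() else None,np.percentile(a,[10,90]) if k.any() else None,r[k].mean())
    return out
E
python3 - <<'E'
from h import *
print('axis',ray('top',[[266.6,308]],.1))
for a in([.5093,.0905],[.508,.0905]):
    import h;h.A=np.array(a)
    for n in('top','side'):
      for i in(0,2): print(a,n,i,dial(f'pics/{n}{i}.png',n))
    print(ang(ray('top',[[279.0,292]],.1135)[0],h.A),ang(ray('top',[[288,296.2]],.105)[0],h.A))
E
```

```text
axis [[0.5091 0.091  0.1   ]]
[0.5093, 0.0905] top 0 {'red': (np.int64(3), np.float64(0.8094932456899562), array([0.7972, 0.8132]), np.float64(0.029646283628950165)), 'ptr': (np.int64(51), np.float64(0.9742409498772462), array([-0.9987,  2.4129]), np.float64(0.024097397036825795))}
[0.5093, 0.0905] top 2 {'red': (np.int64(3), np.float64(0.8094932456899562), array([0.7972, 0.8132]), np.float64(0.029646283628950165)), 'ptr': (np.int64(63), np.float64(0.681868610466795), array([-0.395 ,  2.3994]), np.float64(0.02365403644032443))}
[0.5093, 0.0905] side 0 {'red': (np.int64(5), np.float64(0.8350852654811045), array([0.778 , 0.8792]), np.float64(0.029432344988583735)), 'ptr': (np.int64(3), np.float64(-2.8094265806444656), array([-2.885 , -0.4988]), np.float64(0.024072407060059902))}
[0.5093, 0.0905] side 2 {'red': (np.int64(5), np.float64(0.8350852654811045), array([0.778 , 0.8792]), np.float64(0.029432344988583735)), 'ptr': (np.int64(12), np.float64(0.49117252562859326), array([-2.5206,  0.5961]), np.float64(0.02236866144260165))}
0.46610887524371725 0.8373791529142904
[0.508, 0.0905] top
[... 319 characters left out ...]
2, 0.8132]), np.float64(0.0303274144059436)), 'ptr': (np.int64(84), np.float64(1.682068306743977), array([-2.8029,  2.8129]), np.float64(0.0235858887763457))}
[0.508, 0.0905] side 0 {'red': (np.int64(4), np.float64(0.8185031581403053), array([0.7741, 0.8735]), np.float64(0.02929897679659601)), 'ptr': (np.int64(6), np.float64(-2.9047214867072046), array([-3.0416,  0.1488]), np.float64(0.023687969162828004))}
[0.508, 0.0905] side 2 {'red': (np.int64(4), np.float64(0.8185031581403053), array([0.7741, 0.8735]), np.float64(0.02929897679659601)), 'ptr': (np.int64(13), np.float64(0.48205377779392666), array([-2.9781,  0.6193]), np.float64(0.02285391216971233))}
0.4322546182764224 0.7991063147516133
```

jog_arm(rows=[91.8, -39.1, 22.1, 0, 0, 91.8, -39.1, 22.1, 0, 0, 91.8, -39.1, 22.1, 0, 0, 91.8, -39.1, 22.1, 0, 0, 91.8, 0, 0, 0, -8, 91.8, 0, 0, 0, -8, 91.8, 0, 0, 0, -8, 91.8, 0, 0, 0, -8, 91.8, 0, 0, 0, -8, 91.8, 0, 0, 0, -8, 91.8, 0, 0, 0, -8, 91.8, 0, 0, 0, -8, 91.8, 0, 0, 0, -8, 91.8, 0, 0, 0, -8, 91.8, 0, 0, 0, -8, 91.8, 0, 0, 0, -8, 91.8, 0, 0, 0, 0], grip_force=20)

```text
time: 13.95
tool_pos: [0.509, 0.0884, 0.2577]
tool_rot: [-3.141, -0.0, 2.735]
contact_force: [0.3, -0.5, 0.9]
opening: 0.0921
```

```bash
python3 -c "
from h import *
st()"
```

```text
t 13.95 pos [0.509  0.0884 0.2577] rot [-3.1413 -0.      2.7346] F [ 0.3078 -0.5348  0.8509] T [-0.0401  0.0201 -0.0411] open 0.09212326609010041 q6 -1.140009095720061
to axis tx,ty mm [0.5875 2.013 ]
```

Shift 2 mm and go down to TCP z ≈ 0.088 (170 mm), then check before closing.

jog_arm(rows=[91.8, 0.6, 2, 0, 0, 91.8, 0, 0, 40, 0, 91.8, 0, 0, 40, 0, 91.8, 0, 0, 40, 0, 91.8, 0, 0, 30, 0, 91.8, 0, 0, 15, 0, 91.8, 0, 0, 5, 0, 91.8, 0, 0, 0, 0, 91.8, 0, 0, 0, 0])

```text
time: 14.85
tool_pos: [0.5102, 0.0918, 0.0887]
tool_rot: [3.141, 0.002, 2.734]
contact_force: [-0.3, -0.4, 0.8]
opening: 0.0917
```

```bash
python3 -c "
from h import *
st()"
```

```text
t 14.85 pos [0.5102 0.0918 0.0887] rot [3.1408 0.0016 2.7341] F [-0.2704 -0.4115  0.7804] T [-0.0217 -0.0282  0.0422] open 0.09169786765101193 q6 -1.1333245799156395
to axis tx,ty mm [ 0.3618 -1.5523]
```

jog_arm(rows=[70, 0, -1, 0, 0, 66, 0, 0, 0, 0, 50, 0, 0, 0, 0, 50, 0, 0, 0, 0, 50, 0, 0, 0, 0, 50, 0, 0, 0, 0])

```text
time: 15.45
tool_pos: [0.5091, 0.0906, 0.0879]
tool_rot: [-3.141, 0.0, 2.735]
contact_force: [-2.2, -2.0, 2.5]
opening: 0.0612
```

```bash
python3 -c "
from h import *
st()"; python3 r.py
```

```text
t 15.45 pos [0.5091 0.0906 0.0879] rot [-3.1412  0.0002  2.7355] F [-2.1685 -1.9739  2.5468] T [-0.4506  0.2275  0.0097] open 0.061211504568351865 q6 -1.136147092037939
to axis tx,ty mm [-0.2404 -0.0507]
t 15.6 yaw 2.7354 q6 -1.1361 F [-0.8159 -3.0115  4.2171] Tz [ 0.0097  0.0531 -0.0108  0.0562] J6 [0.035  0.0347 0.0348 0.0347]
```

Gripped at 61.2 mm, which fits the 62 mm rim. Turn 21° counter-clockwise, then let go, lift and look.

jog_arm(rows=[50, 0, 0, 0, -3, 50, 0, 0, 0, -3, 50, 0, 0, 0, -3, 50, 0, 0, 0, -3, 50, 0, 0, 0, -3, 50, 0, 0, 0, -3, 50, 0, 0, 0, -3, 50, 0, 0, 0, 0, 50, 0, 0, 0, 0, 50, 0, 0, 0, 0, 50, 0, 0, 0, 0])

```text
time: 16.7
tool_pos: [0.5091, 0.0905, 0.0879]
tool_rot: [-3.141, -0.0, 3.101]
contact_force: [-3.2, -5.0, 5.8]
opening: 0.0613
```

```bash
python3 - <<'E'
from h import *
st()
p,_=read_camera('side');cv2.imwrite('pics/side3.png',p[...,::-1]);crop('side',p,proj('side',[[*A,.11]])[0],40,10,'pics/s3.png')
E
```

```text
t 16.7 pos [0.5091 0.0905 0.0879] rot [-3.1409 -0.      3.1009] F [-3.2451 -4.997   5.8135] T [-0.7823  0.4154  0.1579] open 0.061294567214364146 q6 -1.501465788900559
to axis tx,ty mm [-0.2275 -0.0042]
```

View pics/s3.png

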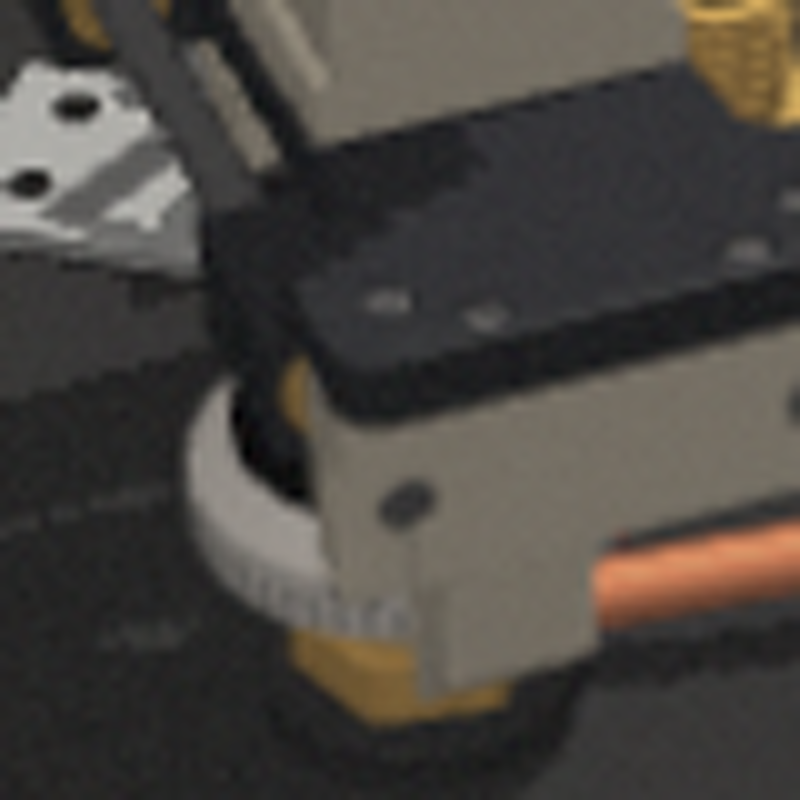

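The dial is hidden behind the finger, so I release, lift and move aside to look.

jog_arm(rows=[75, 0, 0, 0, 0, 91.8, 0, 0, 0, 0, 91.8, 0, 0, 0, 0, 91.8, 0, 0, 0, 0, 91.8, 0, 0, -30, 0, 91.8, 0, 0, -45, 0, 91.8, 0, 0, -48, 0, 91.8, 0, 0, -48, 0, 91.8, 0, 45, 0, 0, 91.8, 0, 45, 0, 0, 91.8, 0, 45, 0, 0, 91.8, 0, 45, 0, 0, 91.8, 0, 0, 0, 0])

```text
time: 18.05
tool_pos: [0.5154, 0.2759, 0.2581]
tool_rot: [3.14, -0.001, 3.107]
contact_force: [0.1, -0.3, 0.2]
opening: 0.0915
```

```bash
python3 - <<'E'
from h import *
o=[]
for n in('top','side'):
    p,_=read_camera(n);cv2.imwrite(f'pics/{n}4.png',p[...,::-1]);uv=proj(n,[[*A,.115]])[0];crop(n,p,uv,40,10,f'pics/{n}4c.png');o.append(cv2.resize(cv2.imread(f'pics/{n}4c.png'),(400,400),interpolation=cv2.INTER_CUBIC))
    print(dial(f'pics/{n}4.png',n)['red'])
cv2.imwrite('pics/b4.png',np.hstack(o));st()
E
```

```text
(np.int64(3), np.float64(0.44083190931929206), array([0.4251, 0.445 ]), np.float64(0.030440560894653596))
(np.int64(3), np.float64(0.4479576679859556), array([0.4386, 0.4864]), np.float64(0.029165633867400648))
t 18.15 pos [0.5158 0.2717 0.2581] rot [-3.1411 -0.0008  3.1041] F [-0.3594  0.2033 -0.294 ] T [ 0.0023 -0.0709 -0.0299] open 0.09188501254711368 q6 -1.1797766198256443
to axis tx,ty mm [  -0.2742 -181.3239]
```

View pics/b4.png

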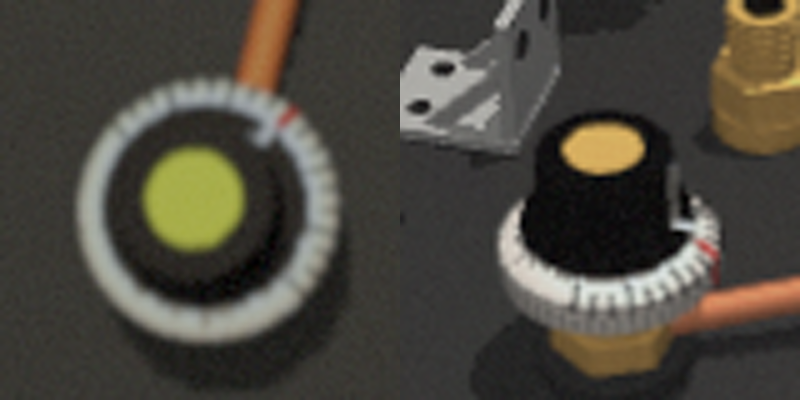

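```bash
python3 - <<'E'
from h import *
for a in([.5093,.0905],[.5085,.0905]):
    a=np.array(a)
    for n,t,pt,rd in(('top',0,[[278.4,292.6],[279.0,291.8],[277.6,293.6]],[[283,289.2]]),('side',1,[[260.4,220.2],[259,219.8]],[[263.2,224.2]])):
        P=ray(n,pt,.1135);R=ray(n,rd,.105)
        print(n,'ptr',[(round(ang(q,a),3),round(np.hypot(*(q[:2]-a)),4)) for q in P],'red',[(round(ang(q,a),3),round(np.hypot(*(q[:2]-a)),4)) for q in R])
def pt(th,r,z): 
    w=YAW-th;return [A[0]+r*np.cos(w),A[1]+r*np.sin(w),z]
for th in(.35,.45,.55): 
    for n,o in(('top',(225,266)),('side',(202,175))):
        print(th,n,[(np.round((proj(n,[pt(th,r,z)])[0]-o)*5+(400 if n=='side' else 0))) for r,z in((.020,.1135),(.025,.1135),(.031,.105))])
E
```

```text
top ptr [(np.float64(0.463), np.float64(0.0227)), (np.float64(0.459), np.float64(0.0239)), (np.float64(0.466), np.float64(0.0211))] red [(np.float64(0.478), np.float64(0.0296))]
side ptr [(np.float64(0.545), np.float64(0.0263)), (np.float64(0.537), np.float64(0.0242))] red [(np.float64(0.449), np.float64(0.0293))]
top ptr [(np.float64(0.441), np.float64(0.0233)), (np.float64(0.439), np.float64(0.0245)), (np.float64(0.442), np.float64(0.0218))] red [(np.float64(0.461), np.float64(0.0302))]
side ptr [(np.float64(0.524), np.float64(0.0269)), (np.float64(0.515), np.float64(0.0248))] red [(np.float64(0.432), np.float64(0.03))]
0.35 top [array([252., 136.]), array([264., 119.]), array([281., 102.])]
0.35 side [array([675., 613.]), array([692., 615.]), array([714., 640.])]
0.45 top [array([259., 141.]), array([272., 125.]), array([291., 109.])]
0.45 side [array([673., 617.]), array([690., 620.]), array([712., 647.])]
0.55 top [array([265., 146.]), array([280., 132.]), array([300., 118.])]
0.55 side [array([671., 622.]), array([687., 625.]), array([708., 654.])]
```

```bash
python3 -c "
from cell import *
print(hand_in())"
```

```text
the job is handed in; nothing more can be done
None
```

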